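# Clear the finish tins off the tool chest, try its lid, free the catch and hold the lid up

### The job

I need the gouges from the bench chest: push the three finish tins off its lid into their rack, upright in single file between the two rails, without picking them up - they are full and their tops are only laid on. Then tug at the lid before you touch the thumb catch; if it is caught, slide the catch right back towards the front to free it; never force the lid against the catch. Raise the lid to about 45 degrees or a little more and finish there, still holding it, for it drops shut by itself; leave the jar, the mallet and the blue gouge on the bench where they are.

Things in the scene. Friction and masses are not known exactly. Their poses are not given: they have to be found in the camera images.
- chest: low wooden bench chest, fixed, 530 mm wide, 100 mm high; origin on the bench under it, x to its back, y to its left, z up. In this frame, mm: front x -140, back 135, sides y -260 and 270. Its top is flat at z 100: hinged lid on the right (x -94 to 114, y -248 to 50), front ledge (x -140 to -96), fixed deck on the left (y 52 to 270). Gouges lie in the well under the lid
- rack_mouth (a point): tin rack on the chest's deck: two dark rails 10 mm thick, 18 mm high, along the chest's y, 57 mm apart inside (tins 50). This point: on the deck, on the rack's midline (chest frame x 30, y 63, z 100 mm), at the open end that faces the lid, where the rails flare to about 95 mm apart; they run straight from y 95 to 260
- rack_end (a point): closed end of the tin rack: on the deck, on its midline, at the face of the stop (chest frame x 30, y 250, z 100 mm). Three tins in a row against it fill y 100 to 250; a tin is wholly off the lid with its centre left of y 82
- tin_red: red finish tin with a paper band, an upright cylinder 50 mm in diameter and 66 mm high, about 0.2 kg; origin at the centre of its underside. Stands on the chest's lid at the start, 35 to 55 mm clear of its neighbours. Pushed low (20 to 45 mm above its foot) it slides without tipping; its edge crosses the flush lid seam freely
- tin_blue: blue finish tin with a paper band, an upright cylinder 50 mm in diameter and 66 mm high, about 0.2 kg; origin at the centre of its underside. Stands on the chest's lid at the start, 35 to 55 mm clear of its neighbours. Pushed low (20 to 45 mm above its foot) it slides without tipping; its edge crosses the flush lid seam freely
- tin_yellow: yellow finish tin with a paper band, an upright cylinder 50 mm in diameter and 66 mm high, about 0.2 kg; origin at the centre of its underside. Stands on the chest's lid at the start, 35 to 55 mm clear of its neighbours. Pushed low (20 to 45 mm above its foot) it slides without tipping; its edge crosses the flush lid seam freely
- lid_angle (a joint): opening of the lid: 0 shut, grows to 1.25 rad (its stop) as the front edge rises; it falls shut when let go anywhere. Caught, it still lifts about 0.014 rad (3 mm at the pull), then stops dead; free, it takes about 3 N at the pull
- lid: lid with its pull, 208 by 297 mm, 16 mm thick, 0.5 kg. Origin in the middle of the hinge line on its rear edge (chest frame x 115, y -99, z 100 mm), x to the chest's back when shut, z out of its face; it turns about y
- pull_grip (a point): the lid's pull: a steel bow, round bar 12 mm thick and 110 mm long along the chest's y, on two legs, near the lid's front edge; it turns easily between finger pads. This point: middle of the bar, 185 mm in front of the hinge line and 34 mm off the lid's face (shut: chest frame x -70, y -99, z 134 mm)
- catch: brass thumb piece on the front ledge, 12 mm (x) by 14 (y), 23 high; origin at its foot, chest frame y 5 mm. Slides along x from -112 (thrown) to -128 mm (fully back, always free) against 2 N and stays put; it may start anywhere between. Its tongue is hidden in ledge and lid edge: only a tug tells whether it has caught. The lid pulled against it with over 40 N spoils it
- jar: amber glass jar with cork top, 54 mm in diameter, 65 mm high, on the front part of the chest's deck; origin at its underside; a bystander
- mallet: carver's wooden mallet standing on its head, 82 mm across, 225 mm high, on the bench left of the chest; origin at its underside; a bystander
- gouge: carving gouge with a blue handle, 225 mm long, lying on the bench right of the chest; origin at its middle; a bystander

How it is judged (in metres and radians):
On the way, in this order (a step that is already met when the one before it is completed fails the run):
1. all three tins stand between the rails, off the lid (x of tin_red in the frame of chest between 0.024 and 0.036 m and y of tin_red in the frame of chest between 0.082 and 0.235 m and z of each of tin_red, tin_blue, tin_yellow in the frame of chest below 0.104 m and angle between each of tin_red, tin_blue, tin_yellow's own z axis and vertical below 0.1 rad and x of tin_blue in the frame of chest between 0.024 and 0.036 m and y of tin_blue in the frame of chest between 0.082 and 0.235 m and x of tin_yellow in the frame of chest between 0.024 and 0.036 m and y of tin_yellow in the frame of chest between 0.082 and 0.235 m and linear speed of each of tin_red, tin_blue, tin_yellow below 0.02 m/s), for 0.2 s.
2. the lid is tugged up while the catch is still as it was found (value of joint lid_angle above 0.007 rad and distance of catch from where it was at the start of the episode below 0.003 m and contact force between the fingers and lid above 1 N), for 0.1 s.
3. the lid is raised (value of joint lid_angle above 0.65 rad), for 0.2 s.
At the end, for the whole second after the job is handed in: the lid is held still between 0.65 and 1.2 rad (37 to 69 degrees), the fingers pressing on the lid or its pull with over 1 N; the three tins stand upright and still between the rails, centres within 6 mm of the lane's midline and 82 to 235 mm left of the chest's middle (wholly off the lid) (all of step 1 and value of joint lid_angle between 0.65 and 1.2 rad and velocity of joint lid_angle between -0.1 and 0.1 rad/s and contact force between the fingers and lid above 1 N); the arm keeps its last pose, push and grip.
It fails at once if a tin is picked up (over 15 mm) or tipped (over 20 degrees) (z of any of tin_red, tin_blue, tin_yellow in the frame of chest above 0.115 m or angle between any of tin_red, tin_blue, tin_yellow's own z axis and vertical above 0.35 rad).
It fails at once if the lid is forced against the catch with more than 40 N (contact force between catch and lid above 40 N).
It fails at once if a bystander is shifted by more than 25 mm (distance of any of jar, mallet, gouge from where it was at the start of the episode above 0.025 m).
It also fails if it takes over 72 s, if anything falls off the work surface, if the arm or the gripper's body presses on something with over 40 N, if the wrist force passes 120 N, or if a joint passes its speed limit or range.

### The arm

A 6-joint arm with a two-finger parallel gripper is mounted at the origin on the work surface. World frame = base frame: x ahead of the robot, y to its left, z up, the work surface at z = 0. Lengths are in mm, angles in rad, forces in N, time in s.
With the tool pointing down it reaches from about 325 to 875 mm from the base axis. Payload 4.4 kg.
Tool frame: the origin (TCP) lies where the fingers leave the gripper's body, on its centre line; the fingertips stand 73 mm ahead of it and the grasp point (between the pads) lies 54 mm ahead of it; z points along the fingers, y is the line along which they close (so a half turn about z gives the same grasp; the last joint's range is limited). The gripper opens to 85 mm and grips with 20 to 120 N. Pads are 22 mm wide; open, the fingers measure 114 mm over their backs; the gripper's body (76 mm by 85 mm) begins 54 mm behind the grasp point. The pads swing forward as they close: fully open they stand 13 mm farther back than shut.
Start: joints at [-1.357, 0.207, 1.542, -0, 1.393, -0.15], TCP at [204.589, -537.374, 303.882] pointing down, gripper open.
Joint ranges: [-2.73, 2.73], [-0.86, 2.22], [0.23, 2.46], [-1.11, 4.25], [0.08, 2.63], [-2.82, 2.82]. Speed limits (rad/s): [2.79, 2.79, 3.14, 3.14, 3.14, 3.14].

### API

Orientations are given as a 3x3 rotation matrix whose columns are the frame's x, y, z axes.
In Python, from plant import ctrl gives the robot as it stands. Calls block until the motion is done:
- ctrl.move_ptp(position, orientation): joint-space move of the TCP to a pose.
- ctrl.move_l(position, rot=None, vel=150, threshold=None): straight line of the TCP; rot=None keeps the orientation; vel is the mean speed in mm/s. With threshold (N) it stops when the force on the tool has changed by that much, and returns True; else False.
- ctrl.set_joints(angles): joint-space move.
- ctrl.gripper_to(opening, force=None): finger opening in mm; force is the grip in N (None keeps the last); returns when the fingers have stopped.
- ctrl.hold(seconds).
- ctrl.solve_ik(position, orientation): joint angles nearest the present ones, or None.
- ctrl.read_state(): the state.
- ctrl.grab_frame(name): name is "scene" or "top" or "wrist"; returns the picture (480x640x3 uint8, red, green, blue); there is no depth.
- ctrl.camera_params(name): a dict with "mtx" (3x3 intrinsics, pixels), "k1" (the pictures are not rectified: a ray, as slopes to the right and down, at radius r is drawn at 1 + k1 r^2 times it, then the intrinsics apply), "R" (3x3) and "t" (3): a world point X has camera coordinates R X + t; the wrist camera has in their place "T_tool_cam" (4x4, takes a point from camera to tool coordinates, whose origin is the TCP and whose axes are the flange's). Camera axes: x right, y down, z forward; pixel columns grow to the right and rows downward; lengths in mm; the calibration is good to about 2 mm. A picture is of the moment at which its call begins: read the wrist's pose just before it. camera_params takes no time and is no camera call.
A pose or a line that the arm cannot do raises ctrl.MotionError and nothing moves.
- ctrl.finish_job(): hands the job in; it is judged then, once.
The state is a dict: "t": time; "q": joint angles; "qvel": joint speeds; "tau": joint torques, N m; "eef_pos": TCP position; "eef_rot": TCP orientation; "force": force on the tool from outside, world axes, zero at the start; "wrist_torque": the same for the moment, N m; "grip_width": finger opening in mm; "grasp_force": force on a finger pad.
Only numpy, scipy, OpenCV 4.12 (cv2) and the standard library are available. Lean on these libraries where they do the work, as an engineer would, in place of code of your own. Each camera call takes 0.05 s, during which the arm holds its last target. There are 200 camera calls.

## Working session

There is one attempt and no reset: what is moved stays moved. The work goes in short steps, each a Python script; the robot and the scene stay as the last script left them, time stands still between calls to the robot, and variables do not carry over. Pictures are saved under pics/ and viewed, at most 10 in all, crops included, and the job is handed in when it is done.

```bash
mkdir -p pics; ls; python3 - <<'E'
from plant import ctrl
import cv2, numpy as np
s=ctrl.read_state(); print(s['t'],s['eef_pos'],s['eef_rot'])
for n in ("scene","top","wrist"):
    im=ctrl.grab_frame(n); cv2.imwrite(f"pics/a_{n}.png",im[:,:,::-1])
    print(n,ctrl.camera_params(n))
E
```

```text
pics
plant.py
0.0 [ 204.46703713 -536.7761228   302.68943986] [[ 9.34553610e-01  3.55822023e-01 -4.87600900e-04]
 [ 3.55822171e-01 -9.34550841e-01  2.30416496e-03]
 [ 3.64184806e-04 -2.32686489e-03 -9.99997227e-01]]
scene {'mtx': array([[510.38565544,   0.        , 327.2962919 ],
       [  0.        , 510.38565544, 237.41994203],
       [  0.        ,   0.        ,   1.        ]]), 'k1': -0.08372166696949405, 'R': array([[ 0.68266786,  0.73072761, -0.00132067],
       [ 0.44266315, -0.41498593, -0.79488114],
       [-0.58138965,  0.54205519, -0.60676374]]), 't': array([-401.25457732, -158.32692089, 1802.30565572])}
top {'mtx': array([[592.57101134,   0.        , 312.78520301],
       [  0.        , 592.57101134, 229.08497306],
       [  0.        ,   0.        ,   1.        ]]), 'k1': -0.15000366185055197, 'R': array([[-0.01526287, -0.99984125, -0.00919339],
       [-0.99562106,  0.01604523, -0.09209371],
       [ 0.0922266 ,  0.00774752, -0.9957079 ]]), 't': array([  29.8331249 ,  588.22096909, 1587.17948483])}
wrist {'mtx': array([[405.53312102,   0.        , 323.61875973],
       [  0.        , 405.53312102, 239.29414807],
       [  0.        ,   0.        ,   1.        ]]), 'k1': -0.09051241145412196, 'T_tool_cam': array([[-4.08046547e-04, -9.47043504e-01, -3.21105023e-01,
         8.19443445e+01],
       [ 9.99999908e-01, -4.29629000e-04, -3.64104061e-06,
         5.47594178e-01],
       [-1.34507806e-04, -3.21104995e-01,  9.47043591e-01,
        -7.12888117e+01],
       [ 0.00000000e+00,  0.00000000e+00,  0.00000000e+00,
         1.00000000e+00]])}
```

View pics/a_top.png

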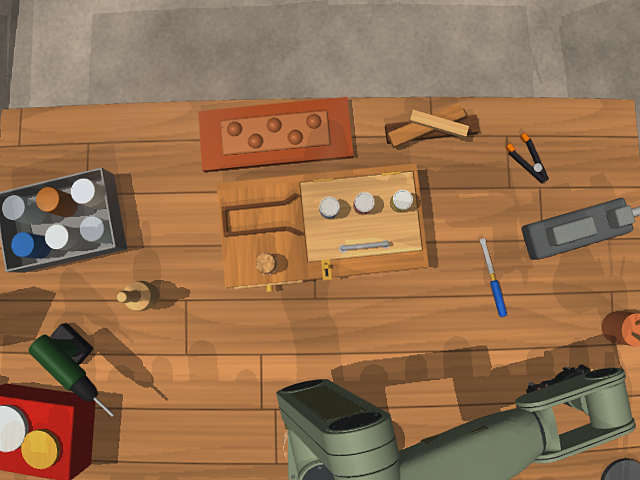

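View pics/a_scene.png

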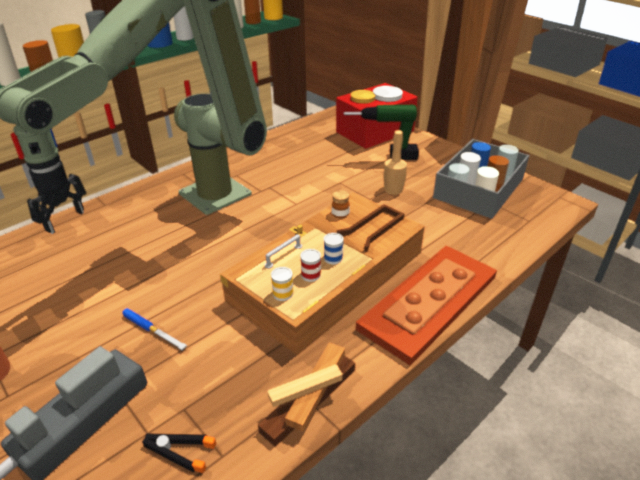

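The top view shows the chest turned slightly. Blue, red and yellow tins stand at about (329,207), (364,202) and (403,200), the jar at (265,262), the pull at (366,246) and the catch at (326,269). The scene view confirms the order of colours. I'll take a magnified crop for the chest pose.

```bash
cat > h.py <<'E'
import numpy as np, cv2
from plant import ctrl
def ray(p,uv,s=None):
    """world origin & direction for pixel(s)"""
    M=p['mtx']; d=np.array([p['k1'],0,0,0,0.])
    n=cv2.undistortPoints(np.array(uv,float).reshape(-1,1,2),M,d).reshape(-1,2)
    n=np.c_[n,np.ones(len(n))]
    if 'R' in p: return -p['R'].T@p['t'], n@p['R']
    T=p['T_tool_cam']; R=s['eef_rot']
    return R@T[:3,3]+s['eef_pos'], n@(R@T[:3,:3]).T
def plane(p,uv,z,s=None):
    o,d=ray(p,uv,s); return o+d*((z-o[2])/d[:,2])[:,None]
def proj(p,X,s=None):
    X=np.atleast_2d(X)
    if 'R' in p: c=X@p['R'].T+p['t']
    else:
        T=p['T_tool_cam']; R=s['eef_rot']@T[:3,:3]; o=s['eef_rot']@T[:3,3]+s['eef_pos']; c=(X-o)@R
    return cv2.projectPoints(c,np.zeros(3),np.zeros(3),p['mtx'],np.array([p['k1'],0,0,0,0.]))[0].reshape(-1,2)
def two(o1,d1,o2,d2):
    A=np.c_[d1,-d2]; k=np.linalg.lstsq(A,o2-o1,rcond=None)[0]
    a,b=o1+k[0]*d1,o2+k[1]*d2; return (a+b)/2,np.linalg.norm(a-b)
E
python3 - <<'E'
import cv2
im=cv2.imread('pics/a_top.png')[155:300,210:440]
cv2.imwrite('pics/a_topc.png',cv2.resize(im,None,fx=3.4,fy=3.4,interpolation=cv2.INTER_CUBIC))
from h import *
p=ctrl.camera_params('top')
print(plane(p,[(218,185),(416,165),(428,265),(226,290),(366,246),(326,269)],100).round(0))
E
```

```text
[[ 703.  268.  100.]
 [ 747. -255.  100.]
 [ 483. -278.  100.]
 [ 427.  247.  100.]
 [ 536. -117.  100.]
 [ 478.  -13.  100.]]
```

View pics/a_topc.png

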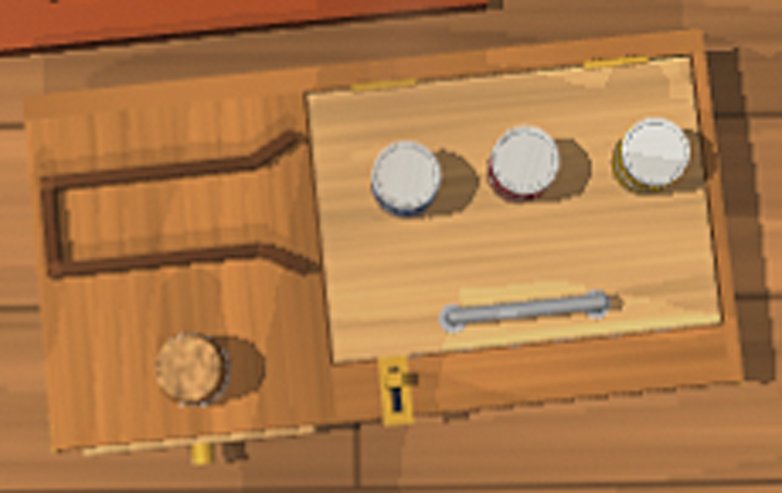

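The crop (3.4x, offset 210,155) shows the lid corners at (307,93), (690,57), (720,322) and (333,362), and the tin tops at (405,172), (525,160) and (655,150). Next is a rigid fit, then two wrist views over the chest.

```bash
cat >> h.py <<'E'
def rigid(C,W):
    """2D yaw, origin: W = R C + t"""
    c,w=C.mean(0),W.mean(0); a=(C-c); b=(W-w)
    y=np.arctan2((a[:,0]*b[:,1]-a[:,1]*b[:,0]).sum(),(a*b).sum())
    R=np.array([[np.cos(y),-np.sin(y)],[np.sin(y),np.cos(y)]]); t=w-R@c
    return y,t,np.linalg.norm(W-C@R.T-t,axis=1)
E
python3 - <<'E'
from h import *
p=ctrl.camera_params('top')
C=np.array([(114,50),(114,-248),(-94,-248),(-94,50),(135,270),(135,-260),(-140,-260),(-140,270)],float)
uv=np.array([(307,93),(690,57),(720,322),(333,362),(25,100),(703,30),(742,380),(52,450)])/3.4+[210,155]-0.35
y,t,e=rigid(C,plane(p,uv,100)[:,:2]); print('yaw',y,'t',t,e.round(1))
c,s=np.cos(y),np.sin(y); R=np.array([[c,-s,0],[s,c,0],[0,0,1]])
top=np.array([(405,175),(525,160),(655,152)])/3.4+[210,155]-.35
print('tins chest',((plane(p,top,166)[:,:2]-t)@R[:2,:2]).round(0))
# tool x along chest -y or +y, y along chest x
for sg in (1,-1):
    Rt=R@np.array([[0,sg,0],[sg,0,0],[0,0,-1.]]); print(sg,np.linalg.det(Rt),Rt.round(2).tolist())
    for q in [(30,-100,480),(30,60,480),(30,200,180),(-70,-99,190)]:
        print(q,np.round(ctrl.solve_ik(R@np.array(q,float)+[t[0],t[1],0],Rt),2))
E
```

```text
yaw 0.08428319024279647 t [596.17191481  -7.66983785] [0.9 0.4 1.3 0.7 3.5 1.4 1.5 1. ]
tins chest [[  35.  -17.]
 [  38. -106.]
 [  34. -202.]]
1 1.0 [[-0.08, 1.0, 0.0], [1.0, 0.08, 0.0], [0.0, 0.0, -1.0]]
(30, -100, 480) [-0.3   0.29  1.09 -0.    1.77 -0.38]
(30, 60, 480) [-0.05  0.24  1.14 -0.    1.75 -0.14]
(30, 200, 180) [ 0.17  0.46  1.48 -0.    1.2   0.09]
(-70, -99, 190) [-0.37  0.27  1.72 -0.    1.15 -0.45]
-1 1.0 [[0.08, -1.0, 0.0], [-1.0, -0.08, 0.0], [0.0, 0.0, -1.0]]
(30, -100, 480) [-0.3   0.29  1.09 -0.    1.77  2.76]Traceback (most recent call last):
  File "<stdin>", line 13, in <module>
    return _wrapfunc(a, 'round', decimals=decimals, out=out)
    return _wrapit(obj, method, *args, **kwds)
    result = getattr(arr, method)(*args, **kwds)
TypeError: unsupported operand type(s) for *: 'NoneType' and 'float'
```

```bash
cat >> h.py <<'E'
import json
def chest():
    d=json.load(open('chest.json')); c,s=np.cos(d['yaw']),np.sin(d['yaw'])
    return np.array([[c,-s,0],[s,c,0],[0,0,1]]),np.array([*d['t'],d.get('z',0)])
def rot(a=0.):
    """tool down, tool x along chest +y turned by a about z"""
    R,_=chest(); c,s=np.cos(a),np.sin(a)
    return R@np.array([[c,-s,0],[s,c,0],[0,0,1]])@np.array([[0,1,0],[1,0,0],[0,0,-1.]])
def W(q):
    R,t=chest(); return R@np.array(q,float)+t
def Cf(X):
    R,t=chest(); return (np.atleast_2d(X)-t)@R
E
echo '{"yaw":0.0843,"t":[596.2,-7.7]}' > chest.json
python3 - <<'E'
from h import *
import pickle
out=[]
for i,y in enumerate((10,100)):
    ctrl.move_ptp(W((20,y,470)),rot()); ctrl.hold(0.2)
    s=ctrl.read_state(); im=ctrl.grab_frame('wrist'); cv2.imwrite(f'pics/w{i}.png',im[:,:,::-1])
    out.append({k:np.array(s[k]) for k in('eef_pos','eef_rot')})
pickle.dump(out,open('w.pkl','wb')); print(s['t'],s['force'])
p=ctrl.camera_params('wrist')
for s in out: print(proj(p,[W(q) for q in [(114,50,100),(114,-248,100),(-94,-248,100),(-94,50,100),(30,63,100),(30,250,100),(-70,-99,134)]],s).round(0).tolist())
E
```

```text
3.5333 [-0.06584881 -0.01879884 -0.61952991]
[[412.0, 143.0], [396.0, 376.0], [238.0, 376.0], [218.0, 144.0], [334.0, 131.0], [334.0, -65.0], [243.0, 284.0]]
[[407.0, 223.0], [391.0, 428.0], [243.0, 428.0], [224.0, 224.0], [333.0, 212.0], [334.0, 32.0], [248.0, 353.0]]
```

View pics/w0.png

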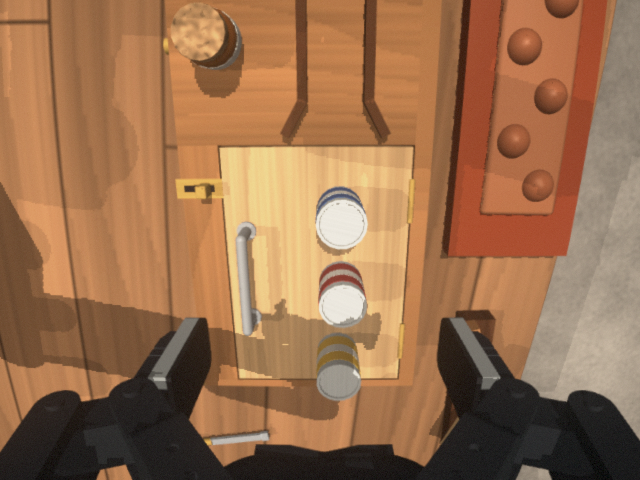

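View pics/w1.png

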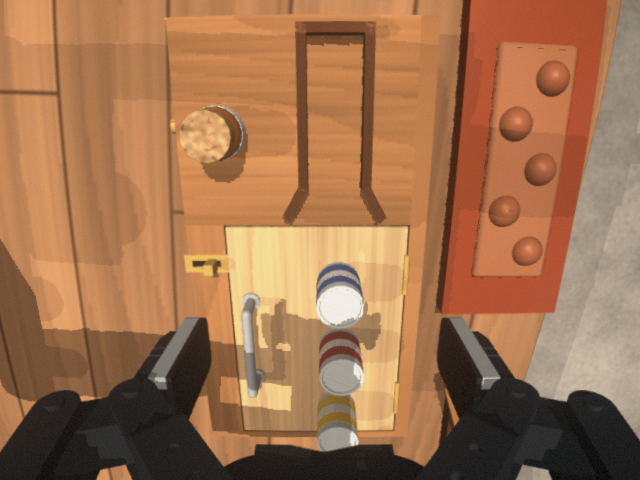

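Wrist view w0: lid corners (219,146), (414,146) and (238,380); tin tops blue (341,225), red (343,304), yellow (339,378); pull legs (246,231) and (251,327). In w1 the lid corners are (225,226) and (409,226), the pull legs (251,300) and (255,390), the rail inner faces about (307..363, 100), and the stop face v≈34.

```bash
python3 - <<'E'
from h import *
import pickle
S=pickle.load(open('w.pkl','rb')); p=ctrl.camera_params('wrist')
I=[cv2.imread(f'pics/w{i}.png') for i in (0,1)]
def tops(im):
    h=cv2.cvtColor(im,cv2.COLOR_BGR2HSV); m=((h[...,1]<50)&(h[...,2]>120)).astype(np.uint8)
    m[:,:290]=0;m[:,390:]=0;m[:150]=0; m=cv2.morphologyEx(m,cv2.MORPH_OPEN,np.ones((5,5)))
    r=[]
    for c in cv2.findContours(m,0,2)[0]:
        if cv2.contourArea(c)>500: (x,y),a,_=cv2.fitEllipse(cv2.convexHull(c)); r.append((x,y,*a))
    return sorted(r,key=lambda a:a[1])
T=[tops(i) for i in I]
for t in T: print(np.round(t,1).tolist())
for s,t in zip(S,T): print('tins@166',Cf(plane(p,[a[:2] for a in t],166,s)).round(1).tolist())
L=[[(219,146),(414,146),(246,231),(251,327),(206,188),(304,103),(366,101)],[(225,226),(409,226),(251,300),(255,390),(208,265),(304,188),(366,187)]]
for n,u,v in zip(['lidFL','lidBL','pullL','pullR','catch','railF','railB'],*L):
    (o1,d1),(o2,d2)=ray(p,[u],S[0]),ray(p,[v],S[1]); X,e=two(o1,d1[0],o2,d2[0]); print(n,Cf(X).round(1),round(e,1))
for i in (0,1):
    (a,b)=T[0][i][:2],T[1][i][:2]; (o1,d1),(o2,d2)=ray(p,[a],S[0]),ray(p,[b],S[1]); X,e=two(o1,d1[0],o2,d2[0]); print('tin',i,Cf(X).round(1),round(e,1))
print('lid plane w0',Cf(plane(p,[(219,146),(414,146),(400,379),(238,379)],100,S[0])).round(1).tolist())
print('lid plane w1',Cf(plane(p,[(225,226),(409,226),(243,431)],100,S[1])).round(1).tolist())
print('rail inner @118 w1',Cf(plane(p,[(307,50),(363,50),(307,180),(362,180)],118,S[1])).round(1).tolist())
E
```

```text
[[341.1, 222.5, 51.9, 52.1], [342.3, 304.3, 45.4, 47.9], [338.5, 381.4, 36.0, 44.4]]
[[339.7, 304.8, 47.7, 48.1], [341.0, 376.1, 37.7, 45.3], [336.8, 438.8, 23.9, 43.9]]
tins@166 [[36.0, -19.0, 166.0], [38.5, -107.1, 166.0], [35.6, -204.7, 166.0]]
tins@166 [[35.9, -18.3, 166.0], [38.5, -108.0, 166.0], [34.7, -200.9, 166.0]]
lidFL [[-92.7  48.  102.4]] 0.0
lidBL [[116.2  47.5 102.2]] 0.3
pullL [[-70.9 -50.5  92.8]] 0.5
pullR [[ -65.1 -153.   135. ]] 1.0
catch [[-110.6    4.6  112.7]] 5.7
railF [[ -1.5  91.4 102.8]] 1.1
railB [[ 64.1  93.4 107.8]] 2.7
tin 0 [[ 36.1 -19.8 163.2]] 0.1
tin 1 [[  38.3 -105.1  169.7]] 0.1
lid plane w0 [[-93.3, 47.8, 100.0], [116.5, 47.3, 100.0], [119.8, -253.7, 100.0], [-94.5, -253.5, 100.0]]
lid plane w1 [[-93.3, 47.3, 100.0], [116.8, 46.8, 100.0], [-95.0, -254.4, 100.0]]
rail inner @118 w1 [[3.7, 230.8, 118.0], [57.9, 230.8, 118.0], [2.0, 103.1, 118.0], [59.9, 103.0, 118.0]]
```

```bash
cat >> h.py <<'E'
ZP=197
def push(x,y,yend,nm):
    ctrl.move_ptp(W((x,y-44.5,262)),rot())
    ctrl.move_l(W((x,y-44.5,ZP)),vel=120)
    r=[ctrl.move_l(W((x,y-32,ZP)),vel=40,threshold=12),
       ctrl.move_l(W((30,45,ZP)),vel=90,threshold=12),
       ctrl.move_l(W((30,yend-31,ZP)),vel=90,threshold=12)] if y<5 else None
    s=ctrl.read_state(); print(nm,r,s['t'],Cf(s['eef_pos']).round(1),np.round(s['force'],1))
    ctrl.move_l(W((30,yend-43,ZP)),vel=60)
    ctrl.move_l(W((30,yend-43,262)),vel=150)
def look(nm):
    s=ctrl.read_state(); im=ctrl.grab_frame('wrist'); cv2.imwrite(f'pics/{nm}.png',im[:,:,::-1]); p=ctrl.camera_params('wrist')
    h=cv2.cvtColor(im,cv2.COLOR_RGB2HSV); m=((h[...,1]<50)&(h[...,2]>120)).astype(np.uint8)
    m=cv2.morphologyEx(m,cv2.MORPH_OPEN,np.ones((5,5)))
    for c in cv2.findContours(m,0,2)[0]:
        if cv2.contourArea(c)>500:
            (a,b),ax,_=cv2.fitEllipse(cv2.convexHull(c)); print(' top',round(a),round(b),np.round(ax),Cf(plane(p,[(a,b)],166,s)).round(1))
E
python3 - <<'E'
from h import *
R,t=chest(); t=t+R@[1,-2.5,0]
json.dump({"yaw":0.0843,"t":[t[0],t[1]]},open('chest.json','w'))
ctrl.gripper_to(30,force=30)
push(35,-16.5,212,'blue')
look('p1')
E
```

```text
blue [False, False, False] 9.1917 [[ 30.  180.7 197. ]] [ 0.5  0.4 -0.7]
 top 381 333 [19. 76.] [[ 56.1 147.1 166. ]]
 top 268 330 [20. 62.] [[  2.8 149.2 166. ]]
 top 324 199 [118. 118.] [[ 29.3 212.3 166. ]]
```

View pics/p1.png

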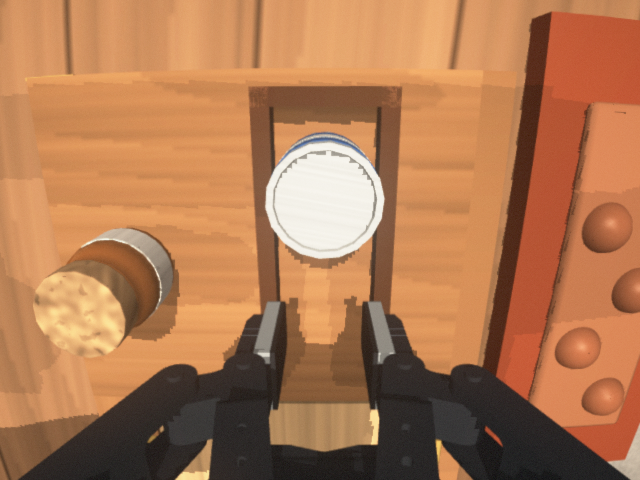

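Blue stands upright in the lane: its top at (324,199) gives (29.3, 212.3), as planned. Red and yellow next.

```bash
python3 - <<'E'
from h import *
push(37.5,-105,159,'red'); look('p2')
push(34,-201,107,'yellow'); look('p3')
ctrl.move_ptp(W((20,70,420)),rot()); ctrl.hold(.2); look('p4')
E
```

```text
red [False, False, False] 15.7833 [[ 29.6 128.2 196.4]] [-0.8 -0.1  0.5]
 top 626 448 [37. 49.] [[207.9  11.  166. ]]
 top 380 333 [18. 74.] [[ 55.8  94.7 166. ]]
 top 267 332 [21. 69.] [[  2.1  94.8 166. ]]
 top 324 196 [117. 119.] [[ 29.1 160.6 166. ]]
 top 324 66 [130. 136.] [[ 29.3 212.  166. ]]
yellow [False, False, False] 23.0083 [[ 29.5  77.5 196.4]] [ 0.5 -1.2  0. ]
 top 635 420 [38. 74.] [[206.2 -19.5 166. ]]
 top 382 334 [14. 93.] [[ 56.7  41.7 166. ]]
 top 267 335 [19. 73.] [[  1.9  41.2 166. ]]
 top 323 122 [152. 261.] [[ 28.8 138.6 166. ]]
 top 587 428 [25. 57.] [[ 300.9 -170.6  166. ]]
 top 605 383 [ 81. 108.] [[ 304.4 -112.2  166. ]]
 top 379 330 [19. 61.] [[ 68.1 -44.1 166. ]]
 top 268 331 [20. 62.] [[-33.3 -46.2 166. ]]
 top 240 314 [22. 59.] [[-58.1 -28.7 166. ]]
 top 338 124 [ 80. 135.] [[ 28.9 136.5 166. ]]
 top 340 20 [69. 72.] [[ 29.4 210.9 166. ]]
```

View pics/p4.png

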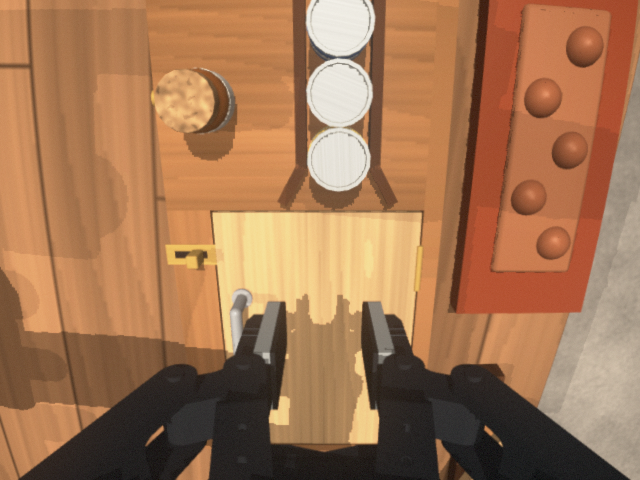

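All three tins stand in single file in the lane: tops at (340,20), (339,92) and (338,159), with x about 29. Next I grip the pull and tug gently.

```bash
python3 - <<'E'
from h import *
import pickle
S=pickle.load(open('w.pkl','rb')); p=ctrl.camera_params('wrist')
for s,u in zip(S,[[(246.5,258),(249,310)],[(250,322),(253,370)]]): print('bar',Cf(plane(p,u,134,s)).round(1).tolist())
ctrl.gripper_to(50,force=40)
ctrl.move_ptp(W((-70,-99,250)),rot())
print(ctrl.move_l(W((-70,-99,188)),vel=100,threshold=8))
ctrl.gripper_to(0,force=40)
def pr(n):
    s=ctrl.read_state(); print(n,round(s['t'],2),Cf(s['eef_pos']).round(2),np.round(s['force'],1),round(s['grip_width'],1),np.round(s['grasp_force'],1))
pr('grip')
ctrl.move_l(W((-70,-99,190)),vel=15,threshold=15); ctrl.hold(.25); pr('2mm')
r=ctrl.move_l(W((-70,-99,194)),vel=10,threshold=9); pr(('6mm',r)); ctrl.hold(.2); pr('hold')
E
```

```text
bar [[-65.2, -65.6, 134.0], [-66.6, -128.9, 134.0]]
bar [[-66.3, -55.0, 134.0], [-67.3, -121.4, 134.0]]
False
grip 27.45 [[-69.43 -99.23 188.87]] [ 0.3 -0.1  2.7] 10.7 39.0
2mm 27.98 [[-69.31 -99.23 189.91]] [ 5.5 -0.9 -4. ] 10.7 39.0
('6mm', True) 28.32 [[-69.13 -99.2  191.07]] [ 1.9 -1.  -3.7] 10.3 40.2
hold 28.52 [[-69.16 -99.21 190.85]] [ 1.4 -1.7 -3.4] 10.4 40.2
```

```bash
python3 - <<'E'
from h import *
def pr(n):
    s=ctrl.read_state(); print(n,round(s['t'],2),Cf(s['eef_pos']).round(2),np.round(s['force'],1),round(s['grip_width'],1),np.round(s['grasp_force'],1))
pr('now')
for z in (191.8,192.6,193.5,194.5):
    r=ctrl.move_l(W((-69.2,-99.2,z)),vel=10,threshold=12); pr((z,r))
    if r: break
ctrl.hold(.1); pr('hold')
E
```

```text
now 28.52 [[-69.16 -99.21 190.85]] [ 1.4 -1.7 -3.4] 10.4 40.2
(191.8, False) 28.77 [[-69.11 -99.23 191.66]] [ 4.4 -1.3 -3.5] 10.5 40.0
(192.6, False) 29.02 [[-69.1  -99.21 191.79]] [ 5.4 -2.5 -8.7] 10.6 39.6
(193.5, False) 29.27 [[-69.12 -99.17 191.86]] [  8.2  -2.9 -12.6] 10.1 39.4
(194.5, False) 29.52 [[-69.13 -99.2  191.99]] [ 10.1  -3.4 -17.5] 10.4 39.4
hold 29.62 [[-69.12 -99.19 192.02]] [  9.7  -3.9 -17.6] 10.6 39.4
```

The lid stops dead about 3 mm up while the force climbs, so it is caught. I'll lower it, let go and slide the catch back.

```bash
python3 - <<'E'
from h import *
def pr(n):
    s=ctrl.read_state(); print(n,round(s['t'],2),Cf(s['eef_pos']).round(2),np.round(s['force'],1),round(s['grip_width'],1))
ctrl.move_l(W((-69.2,-99.2,188.5)),vel=20); pr('down')
ctrl.gripper_to(50); ctrl.move_l(W((-69.2,-99.2,240)),vel=150)
ctrl.gripper_to(0)
ctrl.move_ptp(W((-84,5,240)),rot()); look('c1')
print(ctrl.move_l(W((-84,5,181)),vel=80,threshold=8)); pr('low')
for x in (-96,-102,-107,-110,-112,-114):
    r=ctrl.move_l(W((x,5,181)),vel=25,threshold=12); pr((x,r))
    f=ctrl.read_state()['force']
    if r or f[0]>11: break
E
```

```text
down 30.07 [[-69.5  -99.21 188.9 ]] [-0.1 -0.9  0.5] 10.2
 top 626 58 [ 87. 127.] [[ 22.3 106.4 166. ]]
False
low 32.98 [[-83.59   4.86 181.39]] [ 0.3  0.2 -0.3] -0.1
(-96, False) 33.62 [[-95.87   4.92 181.32]] [ 0.4 -0.5  1.3] -0.0
(-102, False) 34.01 [[-102.28    4.98  180.98]] [1.8 0.8 1.6] -0.2
(-107, False) 34.36 [[-107.51    5.03  180.82]] [ 2.1 -0.7  0.7] 0.0
(-110, False) 34.62 [[-108.42    5.01  181.1 ]] [ 7.1  1.9 -4.3] 0.2
(-112, False) 34.88 [[-108.89    4.98  181.27]] [12.3  1.2 -8.6] -0.2
```

```bash
python3 - <<'E'
from h import *
def pr(n):
    s=ctrl.read_state(); print(n,round(s['t'],2),Cf(s['eef_pos']).round(1),np.round(s['force'],1),round(s['grip_width'],1),round(float(np.max(s['grasp_force'])),1))
ctrl.move_l(W((-95,5,181)),vel=60); ctrl.move_l(W((-95,5,240)),vel=150)
ctrl.gripper_to(50); ctrl.move_ptp(W((-69.3,-99,240)),rot())
ctrl.move_l(W((-69.3,-99,189.5)),vel=120,threshold=8); ctrl.gripper_to(0,force=50); pr('grip')
ok=True
for th in np.r_[0.03,0.06,np.arange(.13,.85,.09)]:
    q=(115.3-185*np.cos(th)+34*np.sin(th),-99,100+185*np.sin(th)+34*np.cos(th)+55.5)
    r=ctrl.move_l(W(q),vel=60,threshold=None if th>.07 else 14); pr((round(th,2),r))
    f=ctrl.read_state()['force']
    if r or np.linalg.norm(f)>18: print('STOP'); break
E
```

```text
grip 37.91 [[-69.3 -99.2 190.6]] [-3.3  0.9  6.1] 9.8 48.8
(np.float64(0.03), False) 38.16 [[-68.6 -99.2 194.9]] [ 0.8 -1.2 -3.7] 10.2 48.9
(np.float64(0.06), False) 38.41 [[-67.4 -99.2 200.3]] [ 1.3 -2.4 -4. ] 10.5 49.0
(np.float64(0.13), False) 38.77 [[-63.9 -99.2 213.2]] [-0.3 -3.5 -4.9] 9.9 48.8
(np.float64(0.22), False) 39.21 [[-58.4 -99.1 228.9]] [-2.2 -5.4 -3.6] 9.9 48.8
(np.float64(0.31), False) 39.64 [[-51.4 -99.1 244.5]] [-4.9 -3.7 -0.2] 9.9 48.7
(np.float64(0.4), False) 40.08 [[-43.2 -99.1 258.9]] [-6.  -4.8 -0.4] 10.4 48.8
(np.float64(0.49), False) 40.51 [[-33.9 -99.1 272.5]] [-8.1 -4.4  1.5] 10.0 48.8
(np.float64(0.58), False) 40.94 [[-22.9 -99.1 286.3]] [-10.9  -4.2   4.7] 9.9 48.8
(np.float64(0.67), False) 41.38 [[-10.5 -99.1 299.3]] [-12.9  -3.8   8.9] 10.1 48.9
(np.float64(0.76), False) 41.81 [[  2.5 -99.1 310.4]] [-13.6  -2.3  10.1] 9.9 48.9
```

```bash
python3 - <<'E'
from h import *
th=.84
q=(115.3-187.3*np.cos(th)+34*np.sin(th),-99,100+187.3*np.sin(th)+34*np.cos(th)+55.5)
ctrl.move_l(W(q),vel=40); ctrl.hold(.4)
s=ctrl.read_state(); print(s['t'],Cf(s['eef_pos']).round(1),np.round(s['force'],1),s['grip_width'],s['grasp_force'])
cv2.imwrite('pics/f_scene.png',ctrl.grab_frame('scene')[120:380,160:480,::-1].repeat(2,0).repeat(2,1))
E
```

```text
42.7333 [[ 14.7 -99.1 319.8]] [-7.4 -2.8  6.1] 10.025026512616307 48.98745954036713
```

View pics/f_scene.png

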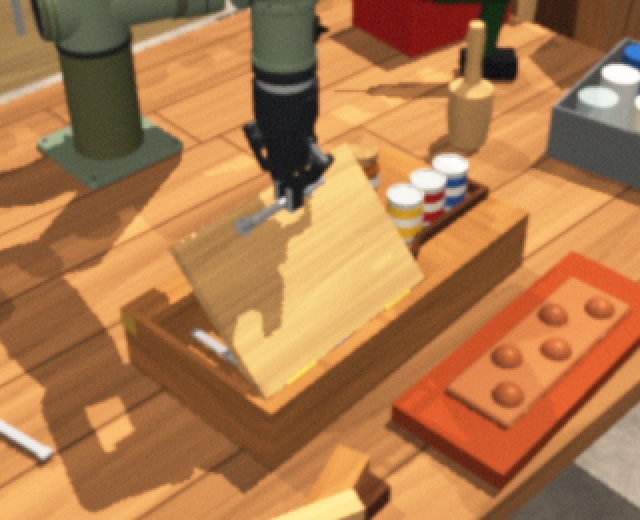

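The lid stands at about 48° with its pull held at (290,200). The tins are upright in the rack at (405,205), (428,190) and (450,175), and the jar and mallet are in place. I'll hand it in.

```bash
python3 -c "
from plant import ctrl
print(ctrl.finish_job())"
```

```text
the job is handed in; nothing more can be done
None
```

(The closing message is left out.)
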